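# Seat a test chamber on its pins and hold the cover over the bolt holes

### The arm

A 6-joint arm with a two-finger parallel gripper is mounted at the origin on a cart in front of the work surface, level with it; the furniture and walls round the work are solid. World frame = base frame: x ahead of the robot, y to its left, z up, the work surface at z = 0. Lengths are in m, angles in rad, forces in N, time in s.
With the tool pointing down it reaches from about 0.225 to 0.875 m from the base axis. Payload 3.4 kg.
Tool frame: the origin (TCP) lies at the very end of the fingers, on their centre line; the grasp point (between the pads) lies 19 mm behind it (manip.grasp_offset is the distance from the TCP to the grasp point, in m); x points along the fingers, y is the direction in which the jaws open and shut, and the axes are right-handed (so a half turn about x gives the same grasp; the last joint's range is limited). The gripper opens to 85 mm and grips with 20 to 120 N. Pads are 22 mm wide; open, the fingers measure 114 mm over their backs; the gripper's body (76 mm by 85 mm) begins 54 mm behind the grasp point. The pads swing forward as they close: fully open they stand 13 mm farther back than shut.
Start: joints at [1.087, 0.276, 1.505, -0, 1.361, -0.121], TCP at [0.204, 0.538, 0.231] pointing down, gripper open.
Joint ranges: [-2.89, 2.89], [-0.75, 2.08], [0.22, 2.7], [-1.18, 4.32], [0.11, 2.71], [-2.7, 2.7]. Speed limits (rad/s): [2.57, 2.57, 3.14, 3.14, 3.14, 3.14].

### API

Orientations are given as a unit quaternion [w, x, y, z].
In Python, from rig import manip gives the robot as it stands.
- The arm moves only by the tool step_arm, never from a script. Its argument "increments" is a list of rows, each an object with "grip": the opening, from 0 (shut) to 1 (fully open); "delta_pos": the shift along the world's x, y, z in m, a list of three; "twist": the turn about the world's z in degrees. A call has 1 to 10 rows; each row shifts and turns the commanded pose from where the row before left it; what a row does not reach is not made up. A row lasts 1/12 s, in which the tool goes at most 41.7 mm and 7.16 degrees, less where a joint would pass 70% of its speed; a pose out of reach is approached as far as the arm can. A call with a gripper value outside its range is refused whole. The fingers move at their own pace and stop on an object; "force" is the grip in N (left out, the last holds). Time passes only in rows, so rows that do not move let the fingers close. It gives the time, the measured TCP pose, the force and the opening at its end, in the units of the state.
- manip.get_state(): the state, without advancing time (a new reading comes with each control period).
- manip.get_image(name): name is "side" or "top"; returns a dict with "img" (400x640x3 uint8, red, green, blue), "fx", "fy", "cx", "cy" (pixels), "rvec" (rotation vector, rad) and "tvec" (3), from world to camera coordinates, as OpenCV has them. Camera axes: x right, y down, z forward; pixel columns grow to the right and rows downward; lengths in m; the calibration is good to about 2 mm. A picture is of the moment at which its call begins. There is no depth.
- manip.sign_off(): hands the job in, once; it reports no verdict.
The state is a dict: "clock": time; "qpos": joint angles; "qd": joint speeds; "effort": joint torques, N m; "position": TCP position; "ee_rot": TCP orientation; "contact_force": force on the tool from outside, world axes, zero at the start; "moment": the same for the moment, N m; "width": finger opening in m.
Only numpy, scipy, OpenCV 4.12 (cv2) and the standard library are available. Lean on these libraries where they do the work, as an engineer would, in place of code of your own. Each camera call takes 0.05 s, during which the arm holds its last target. There are 200 camera calls.

### The job

Assemble the leak-test fixture: lower the grey chamber block gently onto the two dowel pins of the base plate until it sits flat, its three bolt holes over the threaded holes, and let go of it. Then grip the cover plate by its port block and finish while holding it still and level about 15 mm above the chamber, all three of its holes lined up with the threaded holes below, so that I can check the seal ring and start the bolts. Do not let the cover touch the chamber, and leave the other things on the bench where they are.

Things in the scene. Friction and masses are not known exactly. Their poses are not given: they have to be found in the camera images.
- base: Aluminium base plate of the fixture, screwed down, 184 x 94 x 16 mm (x, y, z). Origin: centre of its underside, on the bench; x along its length, z up. Three M12 threaded holes at (x, y) = (-57, +17), (-57, -17), (+57, 0) mm; two dowel pins at (-37, 0), (+37, +15) mm. A brass hose barb, 13 mm thick, sticks out 20 mm from its +x end at y = -25 mm, z = 8 mm.
- chamber: Loose grey plastic block, 140 x 58 x 30 mm, about 0.35 kg, lying right way up. Origin: centre of its underside; x along its length. Through holes: bolts, 14.5 mm, at (-57, +17), (-57, -17), (+57, 0) mm; pins, 11.5 mm, at (-37, 0), (+37, +15); bore, 35.5 mm, at the middle, with a seal ring 1.4 mm proud. Seated: origin 16 mm above the base's, axes parallel to its. Grip across the 58 mm (y).
- cover: Loose aluminium plate, 140 x 58 x 8 mm, about 0.32 kg, lying flat. Origin: centre of its underside; x along its length. Holes 14.5 mm at (-57, +17), (-57, -17), (+57, 0) mm. Port block 46 x 30 x 40 mm on its middle, up to z = 50 mm with screw heads: grip its 30 mm (y). A barb sticks out 17 mm from it to +x at z = 34 mm. Final pose: origin 61 mm above the base's, axes parallel to its.
- base_pin_1 (a point): Tip of the dowel pin on the centre line, towards the two-hole end of the base. 10 mm in diameter, 14 mm tall above the base's top face, tapered over the last 4.5 mm
- base_pin_2 (a point): Tip of the other dowel pin, off the centre line (+y), towards the single-hole end; same size as the first. The chamber goes onto the two pins one way round only
- base_hole_a (a point): Centre of the mouth of a threaded hole in the top face of the base plate, two-hole end, +y side; axes as the base plate's
- base_hole_b (a point): Centre of the mouth of a threaded hole in the top face of the base plate, two-hole end, -y side; axes as the base plate's
- base_hole_c (a point): Centre of the mouth of a threaded hole in the top face of the base plate, single-hole end (+x); axes as the base plate's
- chamber_hole_a (a point): Centre of the upper mouth of the chamber block's bolt hole that belongs over base_hole_a
- chamber_hole_b (a point): Centre of the upper mouth of the chamber block's bolt hole that belongs over base_hole_b
- chamber_hole_c (a point): Centre of the upper mouth of the chamber block's bolt hole that belongs over base_hole_c
- cover_hole_a (a point): Centre, on the underside, of the cover plate's bolt hole that belongs over base_hole_a
- cover_hole_b (a point): Centre, on the underside, of the cover plate's bolt hole that belongs over base_hole_b
- cover_hole_c (a point): Centre, on the underside, of the cover plate's bolt hole that belongs over base_hole_c
- sample_cup: Bystander, to be left alone: closed sample cup, white cap, 52 mm across, 64 mm tall. Origin: centre of its underside
- dropper: Bystander, to be left alone: small brown dropper bottle, 33 mm across, 102 mm tall. Origin: centre of its underside
- tape: Bystander, to be left alone: roll of black tape lying flat, 59 mm across, 19 mm tall. Origin: centre of its underside
- stopper: Bystander, to be left alone: red-brown rubber stopper, 27 mm across, 24 mm tall. Origin: centre of its underside
- coupon: Bystander, to be left alone: pale dog-bone test coupon lying flat, 96 x 25 x 8 mm. Origin: centre of its underside
- filter: Bystander, to be left alone: white and teal in-line filter lying flat, 92 mm long, 24 mm thick. Origin: centre of its underside
Things that resemble listed ones, but are neither listed nor needed, are in the scene too. Leave any orange look-alike of the cover alone.

How it is judged:
By the outcome, as a careful person would: the job done as asked, in the order asked, and still so for the second after the job is handed in, while the arm keeps its last pose, push and grip.
It also fails if it takes over 59 s, if anything falls off the work surface, if the arm or the gripper's body presses on something with over 40 N, if the wrist force passes 120 N, or if a joint passes its speed limit or range.

## Working session

There is one attempt and no reset: what is moved stays moved. The work goes in short steps, Python scripts to look and compute and a tool call to move; the robot and the scene stay as the last step left them, time stands still between calls to the robot, and variables do not carry over. Pictures are saved under pics/ and viewed, about 8 in all and at most 12, crops included, and the job is handed in when it is done.

Besides the shell and the picture viewer there is one more tool, called after "Call:" as name(argument=value, ...), one argument or row to a line, values as JSON. step_arm: Moves the arm, as the interface text tells. Its arguments: {"type":"object","properties":{"increments":{"type":"array"},"force":{"type":"number"}},"required":["increments"]}

```bash
ls; mkdir -p pics; cat > h.py <<'E'
import numpy as np, cv2, pickle
from rig import manip
def snap(name, fn):
    d=manip.get_image(name); pickle.dump(d,open(f'pics/{fn}.pkl','wb'))
    cv2.imwrite(f'pics/{fn}.png',d['img'][:,:,::-1]); return d
def load(fn): return pickle.load(open(f'pics/{fn}.pkl','rb'))
def K(d): return np.array([[d['fx'],0,d['cx']],[0,d['fy'],d['cy']],[0,0,1.]])
def proj(d,P): return cv2.projectPoints(np.float64(P).reshape(-1,3),np.float64(d['rvec']),np.float64(d['tvec']),K(d),None)[0].reshape(-1,2)
def unproj(d,uv,z):
    R=cv2.Rodrigues(np.float64(d['rvec']))[0]; c=-R.T@np.float64(d['tvec']).ravel()
    uv=np.float64(uv).reshape(-1,2); r=np.c_[uv,np.ones(len(uv))]@np.linalg.inv(K(d)).T@R
    return c+r*((np.reshape(z,-1)-c[2])/r[:,2])[:,None]
def crop(d,fn,x0,y0,x1,y1,s):
    cv2.imwrite(f'pics/{fn}.png',cv2.resize(d['img'][y0:y1,x0:x1,::-1],None,fx=s,fy=s,interpolation=cv2.INTER_CUBIC))
E
python3 - <<'E'
from h import *
for n in('top','side'):
    d=snap(n,n+'0'); R=cv2.Rodrigues(np.float64(d['rvec']))[0]
    print(n,d['fx'],-R.T@np.float64(d['tvec']).ravel(),R[2])
print(manip.get_state())
a=load('top0')['img'];cv2.imwrite('pics/t.png',cv2.resize(a[:,:,::-1],(800,500)))
E
```

```text
pics
top 458.6910350932737 [-0.32528529 -0.0730818   1.72623819] [ 0.46440626  0.00178068 -0.88562049]
side 361.9587980665877 [ 0.36717177 -1.19901039  0.63619114] [ 0.14060379  0.87511378 -0.46304043]
{'clock': 0.1, 'qpos': array([ 1.08700673e+00,  2.76535812e-01,  1.50600563e+00, -6.50124553e-06,
        1.36070238e+00, -1.20979254e-01]), 'qd': array([ 0.00119129, -0.00354516, -0.00237189,  0.0010851 ,  0.00064263,
        0.00150887]), 'effort': array([ 4.50824700e-04, -4.17703557e+01, -2.46404314e+01, -3.61907605e-04,
        5.80521446e-03,  1.08674703e-05]), 'position': array([0.20384483, 0.53715117, 0.23052426]), 'ee_rot': array([ 0.69533212,  0.12701198,  0.69567553, -0.12812789]), 'contact_force': array([ 0.05165109, -0.06360921,  0.84684345]), 'moment': array([-0.018288  ,  0.04443587,  0.01445987]), 'width': 0.08543376397369493}
```

View pics/top0.png

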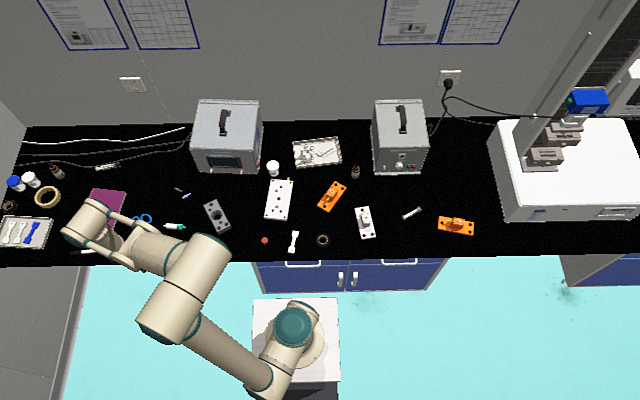

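View pics/side0.png

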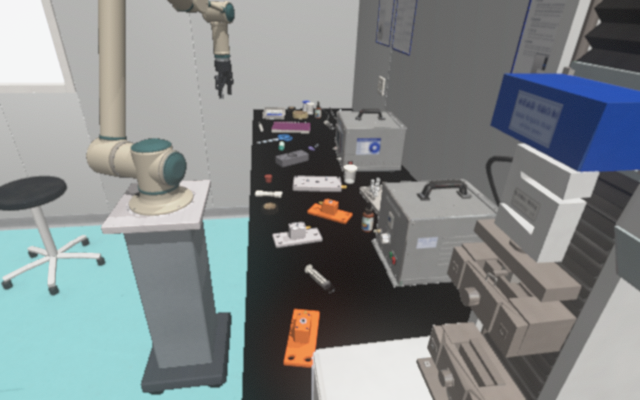

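The top view shows the white base at (279,199), grey chamber at (217,216) and white cover at (365,222). The orange look-alikes are at (332,196) and (456,225). The side view shows the same things: base (317,184), chamber (292,158), cover (297,236). I'll enlarge these areas next.

```bash
python3 - <<'E'
from h import *
t=load('top0');s=load('side0')
A=cv2.resize(t['img'][150:260,190:390,::-1],(800,440),interpolation=cv2.INTER_CUBIC)
cv2.imwrite('pics/ct.png',A)
B=cv2.resize(s['img'][140:250,240:390,::-1],(800,587),interpolation=cv2.INTER_CUBIC)
cv2.imwrite('pics/cs.png',B)
E
```

```text
(no output)
```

View pics/ct.png

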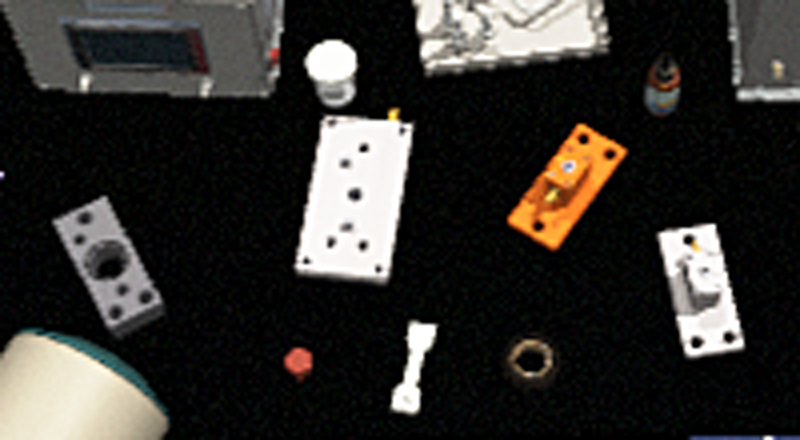

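View pics/cs.png

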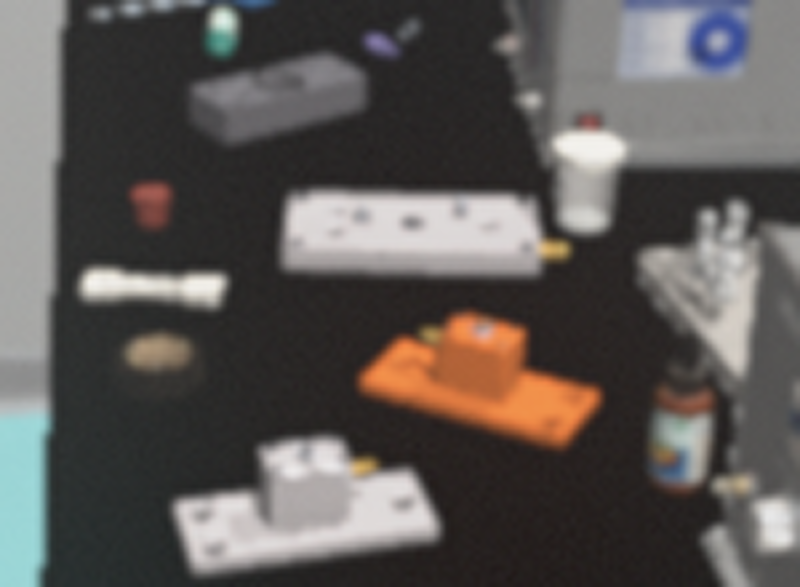

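Top crop: base holes a and b are at the near end, hole c and the brass barb at the far end, so base +x points away from the robot. The chamber's pair of holes is at the bottom right and its single hole at the top left. The cover's single hole and barb are at the far end. I'll fit silhouettes for the poses.

```bash
cat > fit.py <<'E'
from h import *
from scipy.optimize import minimize
def box(x0,x1,y0,y1,z0,z1): return np.array([[x,y,z] for x in(x0,x1) for y in(y0,y1) for z in(z0,z1)])/1000.
M={'base':[box(-92,92,-47,47,0,16)],'chamber':[box(-70,70,-29,29,0,30)],
   'cover':[box(-70,70,-29,29,0,8),box(-23,23,-15,15,8,48)]}
def world(p,z,yaw,P):
    c,s=np.cos(yaw),np.sin(yaw); R=np.array([[c,-s,0],[s,c,0],[0,0,1]]); return np.asarray(P)@R.T+[p[0],p[1],z]
S=8
def obs(d,ctr,half,thr):
    u,v=np.round(ctr).astype(int); x0,y0=u-half,v-half
    im=d['img'][y0:v+half,x0:u+half].astype(np.float32); hsv=cv2.cvtColor(im.astype(np.uint8),cv2.COLOR_RGB2HSV)
    g=im.mean(2); g[(hsv[...,1]>110)&(g>40)]=0
    G=cv2.resize(g,None,fx=S,fy=S,interpolation=cv2.INTER_CUBIC)
    m=(G>thr).astype(np.uint8); n,l,st,ce=cv2.connectedComponentsWithStats(m)
    k=1+np.argmax([st[i,4] if np.hypot(*(ce[i]-S*half))<S*14 else 0 for i in range(1,n)])
    c,_=cv2.findContours((l==k).astype(np.uint8),cv2.RETR_EXTERNAL,cv2.CHAIN_APPROX_NONE)
    m=np.zeros_like(m); cv2.drawContours(m,[max(c,key=cv2.contourArea)],-1,1,-1); return m,x0,y0
def rend(d,W,shape,x0,y0):
    m=np.zeros(shape,np.uint8)
    for P in W:
        q=(proj(d,P)-[x0,y0]+.5)*S-.5
        h=cv2.convexHull(q.astype(np.float32)).reshape(-1,2)
        cv2.fillConvexPoly(m,np.round(h*16).astype(np.int32),1,shift=4)
    return m
def fit(name,views,p0,z=0.,half=30):
    """views: list of (d, centre px, thr); p0=(x,y,yaw)"""
    O=[(d,)+obs(d,c,half,t) for d,c,t in views]
    def cost(p,full=False):
        r=[]
        for d,m,x0,y0 in O:
            w=rend(d,[world(p,z,p[2],P) for P in M[name]],m.shape,x0,y0)
            r.append(np.count_nonzero(w!=m)/m.sum())
        return r if full else sum(r)
    b=np.array(p0)
    for s in(.012,.003):
        b=minimize(cost,b,method='Nelder-Mead',options=dict(initial_simplex=np.array([b,b+[s,0,0],b+[0,s,0],b+[0,0,s*10]]),xatol=1e-5,fatol=1e-5)).x
    return b,cost(b,True),O
E
python3 - <<'E'
from fit import *
t=load('top0');s=load('side0')
T=lambda x,y:(190+x/4,150+y/4)
Sd=lambda x,y:(240+x*150/800,140+y*110/587)
C={'base':((355,198),(412,233),.0,(100,90)),'chamber':((110,265),(280,97),.5,(48,42)),'cover':((702,290),(305,512),.1,(90,80))}
for n,(a,b,yaw,th) in C.items():
    p=unproj(t,T(*a),.015)[0]
    for v in([0],[1],[0,1]):
        vv=[(t,T(*a),th[0]),(s,Sd(*b),th[1])]
        r,c,O=fit(n,[vv[i] for i in v],(p[0],p[1],yaw)); print(n,v,r[:2]*1000,np.degrees(r[2]),np.round(c,3),[o[1].sum()/64 for o in O])
E
```

```text
base [0] [575.21695085  68.6165749 ] -8.593805352307037 [0.035] [np.float64(938.078125)]
base [1] [570.12535937  64.6296134 ] -8.05297021242814 [0.106] [np.float64(755.640625)]
base [0, 1] [573.8459845   68.29593767] -8.735432887343997 [0.039 0.114] [np.float64(938.078125), np.float64(755.640625)]
chamber [0] [496.9658706  322.58377482] 29.854779916646912 [0.056] [np.float64(503.3125)]
chamber [1] [489.42354179 306.74304216] 24.713248024991174 [0.792] [np.float64(1778.875)]
chamber [0, 1] [496.96703587 322.23770248] 29.865169159798185 [0.057 0.798] [np.float64(503.3125), np.float64(1778.875)]
cover [0] [ 459.32752369 -288.35434056] 8.249483217398781 [0.044] [np.float64(486.0)]
cover [1] [ 457.8840493  -290.56126575] 8.409851427837003 [0.113] [np.float64(857.171875)]
cover [0, 1] [ 459.19869257 -288.72094322] 8.242774135588297 [0.044 0.117] [np.float64(486.0), np.float64(857.171875)]
```

```bash
cat > holes.py <<'E'
from fit import *
H={'base':[(-57,17),(-57,-17),(57,0)],'chamber':[(-57,17),(-57,-17),(57,0)],'cover':[(-57,17),(-57,-17),(57,0)]}
EX={'base':[],'chamber':[(0,0)],'cover':[]}
def dark(d,name,p,z,top,r=2.6):
    L=np.array([(x,y,top) for x,y in H[name]+EX[name]])/1000.
    pr=proj(d,world(p,z,p[2],L)); out=[]
    for (u,v),l in zip(pr,L):
        rr=r*(1.9 if abs(l[0])+abs(l[1])<1e-6 else 1)
        Y,X=np.mgrid[0:400,0:640]; g=d['img'].mean(2)
        c=np.array([u,v])
        for _ in range(6):
            w=np.clip(rr+.5-np.hypot(X-c[0],Y-c[1]),0,1); k=w>0
            hi=np.percentile(g[k],80); a=w*np.clip(hi-g,0,None)
            c=np.array([(a*X).sum(),(a*Y).sum()])/a.sum()
        out.append(c)
    Wm=unproj(d,out,z+top/1000.)
    A=L[:,:2]-L[:,:2].mean(0);B=Wm[:,:2]-Wm[:,:2].mean(0)
    yaw=np.arctan2((A[:,0]*B[:,1]-A[:,1]*B[:,0]).sum(),(A*B).sum())
    t=Wm[:,:2].mean(0)-world((0,0),0,yaw,L)[:,:2].mean(0)
    q=(t[0],t[1],yaw); res=(Wm-world(q,z,yaw,L))[:,:2]*1000
    return q,np.round(res,1)
E
python3 - <<'E'
from holes import *
from scipy.spatial.transform import Rotation as Ro
t=load('top0')
for n,p,top in(('base',(.5752,.0686,-.150),16),('chamber',(.497,.3226,.5211),30),('cover',(.4593,-.2884,.144),8)):
    q,r=dark(t,n,p,0,top);print(n,np.round([q[0]*1e3,q[1]*1e3,np.degrees(q[2])],2),r.tolist())
w,x,y,z=manip.get_state()['ee_rot'];print(Ro.from_quat([x,y,z,w]).as_matrix().round(3))
E
```

```text
base [571.92  67.85  -8.11] [[-0.2, -0.2], [-0.3, 0.2], [0.5, -0.1]]
chamber [494.12 320.2   28.93] [[0.8, 0.4], [1.1, 0.6], [1.0, 0.5], [-2.9, -1.5]]
cover [ 457.73 -288.16    7.95] [[0.1, 0.0], [0.1, -0.0], [-0.2, -0.0]]
[[-0.001  0.355  0.935]
 [-0.001  0.935 -0.355]
 [-1.    -0.002 -0.   ]]
```

Call:
step_arm(
  increments=[
    {"grip":1,"delta_pos":[0.0292,-0.0216,-0.01],"twist":5},
    {"grip":1,"delta_pos":[0.0292,-0.0216,-0.01],"twist":5},
    {"grip":1,"delta_pos":[0.0292,-0.0216,-0.01],"twist":5},
    {"grip":1,"delta_pos":[0.0292,-0.0216,-0.01],"twist":5},
    {"grip":1,"delta_pos":[0.0292,-0.0216,-0.01],"twist":5},
    {"grip":1,"delta_pos":[0.0292,-0.0216,-0.01],"twist":5},
    {"grip":1,"delta_pos":[0.0292,-0.0216,-0.01],"twist":5},
    {"grip":1,"delta_pos":[0.0292,-0.0216,-0.01],"twist":5},
    {"grip":1,"delta_pos":[0.0292,-0.0216,-0.01],"twist":5},
    {"grip":1,"delta_pos":[0.0292,-0.0216,-0.01],"twist":5},
  ],
)

```text
clock: 0.93
position: [0.497, 0.3202, 0.1305]
ee_rot: [0.684, -0.18, 0.684, 0.18]
contact_force: [0.9, 1.4, -0.0]
width: 0.0856
```

Call:
step_arm(
  increments=[
    {"grip":1,"delta_pos":[0,0,-0.03],"twist":0},
    {"grip":1,"delta_pos":[0,0,-0.03],"twist":0},
    {"grip":1,"delta_pos":[0,0,0],"twist":0},
    {"grip":1,"delta_pos":[0,0,0],"twist":0},
  ],
)

```text
clock: 1.27
position: [0.4946, 0.3207, 0.0697]
ee_rot: [0.683, -0.179, 0.686, 0.178]
contact_force: [0.4, 0.3, 0.7]
width: 0.0853
```

```bash
python3 - <<'E'
from h import *
t=snap('top','top1');s=snap('side','side1')
st=manip.get_state();print(st['position'],st['contact_force'])
c=proj(t,[.495,.321,.03])[0].astype(int);e=proj(s,[.495,.321,.05])[0].astype(int);print(c,e)
f=lambda d,c:cv2.resize(d['img'][c[1]-40:c[1]+40,c[0]-40:c[0]+40,::-1],(400,400),interpolation=cv2.INTER_CUBIC)
cv2.imwrite('pics/g1.png',np.hstack([f(t,c),f(s,e)]))
E
```

```text
[0.49671031 0.32233255 0.07258742] [ 0.20815085 -0.90483002  0.56787727]
[216 214] [292 150]
```

View pics/g1.png

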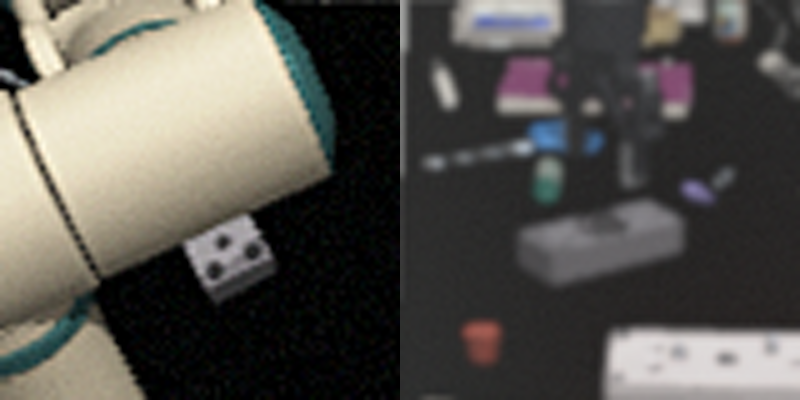

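The arm hides most of the chamber from above. In the side view the fingers straddle it at about (602,150) in the crop, centred on the bore. I'll descend and grip.

Call:
step_arm(
  increments=[
    {"grip":1,"delta_pos":[0,0,-0.025],"twist":0},
    {"grip":1,"delta_pos":[0,0,-0.02],"twist":0},
    {"grip":1,"delta_pos":[0,0,-0.012],"twist":0},
    {"grip":1,"delta_pos":[0,0,-0.006],"twist":0},
    {"grip":1,"delta_pos":[0,0,-0.003],"twist":0},
    {"grip":1,"delta_pos":[0,0,0],"twist":0},
    {"grip":1,"delta_pos":[0,0,0],"twist":0},
  ],
)

```text
clock: 1.95
position: [0.497, 0.3223, 0.0067]
ee_rot: [0.685, -0.178, 0.683, 0.179]
contact_force: [0.3, -0.9, -0.1]
width: 0.0852
```

Call:
step_arm(
  increments=[
    {"grip":0.6,"delta_pos":[0,0,0],"twist":0},
    {"grip":0.5,"delta_pos":[0,0,0],"twist":0},
    {"grip":0.5,"delta_pos":[0,0,0],"twist":0},
    {"grip":0.5,"delta_pos":[0,0,0],"twist":0},
    {"grip":0.5,"delta_pos":[0,0,0],"twist":0},
    {"grip":0.5,"delta_pos":[0,0,0],"twist":0},
    {"grip":0.5,"delta_pos":[0,0,0],"twist":0},
    {"grip":0.5,"delta_pos":[0,0,0],"twist":0},
  ],
  force=50,
)

```text
clock: 2.62
position: [0.4968, 0.3218, 0.0065]
ee_rot: [0.685, -0.178, 0.684, 0.178]
contact_force: [-0.9, -1.5, 6.8]
width: 0.057
```

Call:
step_arm(
  increments=[
    {"grip":0.5,"delta_pos":[0,0,0.01],"twist":0},
    {"grip":0.5,"delta_pos":[0,0,0.02],"twist":0},
    {"grip":0.5,"delta_pos":[0,0,0.03],"twist":0},
    {"grip":0.5,"delta_pos":[0,0,0.03],"twist":0},
    {"grip":0.5,"delta_pos":[0,0,0.01],"twist":0},
    {"grip":0.5,"delta_pos":[0,0,0],"twist":0},
    {"grip":0.5,"delta_pos":[0,0,0],"twist":0},
  ],
)

```text
clock: 3.2
position: [0.4955, 0.3213, 0.1048]
ee_rot: [0.684, -0.178, 0.685, 0.178]
contact_force: [-0.7, -1.0, -4.0]
width: 0.057
```

```bash
python3 - <<'E'
from h import *
P=[]
for i in range(3):
    s=snap('side','side2');st=manip.get_state();P.append(np.r_[st['position'],st['contact_force'],st['width']])
print(np.round(np.array(P),4))
e=proj(s,[.497,.322,.11])[0].astype(int);print(e)
cv2.imwrite('pics/g2.png',cv2.resize(s['img'][e[1]-40:e[1]+60,e[0]-50:e[0]+50,::-1],(500,500),interpolation=cv2.INTER_CUBIC))
E
```

```text
[[ 0.4947  0.3209  0.1037  0.0306 -0.3702 -4.0951  0.057 ]
 [ 0.4944  0.3208  0.1031 -0.2515  0.2831 -3.8363  0.0569]
 [ 0.4945  0.3208  0.103   0.4928  0.2184 -4.0355  0.0568]]
[292 137]
```

View pics/g2.png

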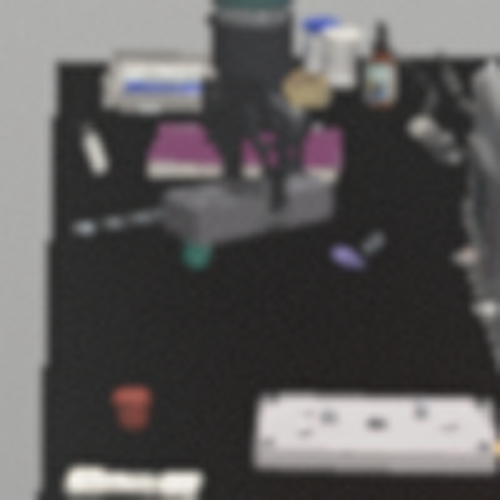

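Chamber is held and level, its bottom about 0.1 m up; the base is lower right in the crop at (375,430). Now carry it over the base.

Call:
step_arm(
  increments=[
    {"grip":0.5,"delta_pos":[0.0078,-0.0253,0],"twist":-3.7},
    {"grip":0.5,"delta_pos":[0.0078,-0.0253,0],"twist":-3.7},
    {"grip":0.5,"delta_pos":[0.0078,-0.0253,0],"twist":-3.7},
    {"grip":0.5,"delta_pos":[0.0078,-0.0253,0],"twist":-3.7},
    {"grip":0.5,"delta_pos":[0.0078,-0.0253,0],"twist":-3.7},
    {"grip":0.5,"delta_pos":[0.0078,-0.0253,0],"twist":-3.7},
    {"grip":0.5,"delta_pos":[0.0078,-0.0253,0],"twist":-3.7},
    {"grip":0.5,"delta_pos":[0.0078,-0.0253,0],"twist":-3.7},
    {"grip":0.5,"delta_pos":[0.0078,-0.0253,0],"twist":-3.8},
    {"grip":0.5,"delta_pos":[0.0073,-0.0258,0],"twist":-3.8},
  ],
)

```text
clock: 4.18
position: [0.5728, 0.0669, 0.1034]
ee_rot: [0.704, 0.05, 0.707, -0.05]
contact_force: [1.1, 0.2, -3.5]
width: 0.057
```

Call:
step_arm(
  increments=[
    {"grip":0.5,"delta_pos":[0,0,0],"twist":0},
    {"grip":0.5,"delta_pos":[0,0,-0.02],"twist":0},
    {"grip":0.5,"delta_pos":[0,0,-0.02],"twist":0},
    {"grip":0.5,"delta_pos":[0,0,0],"twist":0},
    {"grip":0.5,"delta_pos":[0,0,0],"twist":0},
    {"grip":0.5,"delta_pos":[0,0,0],"twist":0},
  ],
)

```text
clock: 4.68
position: [0.5736, 0.0684, 0.0652]
ee_rot: [0.705, 0.049, 0.706, -0.049]
contact_force: [0.9, -0.0, -3.0]
width: 0.0572
```

```bash
python3 - <<'E'
from h import *
from scipy.spatial.transform import Rotation as Ro
P=[]
for i in range(3):
    s=snap('side','side3');st=manip.get_state();w,x,y,z=st['ee_rot'];m=Ro.from_quat([x,y,z,w]).as_matrix();P.append(np.r_[st['position'],st['contact_force'],np.degrees(np.arctan2(m[1,1],m[0,1])),m[2,1:]])
t=snap('top','top3')
print(np.round(np.array(P),4))
e=proj(s,[.574,.068,.05])[0].astype(int);c=proj(t,[.574,.068,.05])[0].astype(int);print(e,c)
f=lambda d,c:cv2.resize(d['img'][c[1]-40:c[1]+40,c[0]-40:c[0]+40,::-1],(400,400),interpolation=cv2.INTER_CUBIC)
cv2.imwrite('pics/g3.png',np.hstack([f(t,c),f(s,e)]))
E
```

```text
[[ 5.74200e-01  6.84000e-02  6.58000e-02  2.42600e-01 -1.41900e-01
  -3.34080e+00  8.20451e+01  3.00000e-04  1.00000e-03]
 [ 5.74400e-01  6.84000e-02  6.62000e-02  3.85700e-01  4.23200e-01
  -4.12940e+00  8.20417e+01  4.00000e-04  1.80000e-03]
 [ 5.74400e-01  6.84000e-02  6.63000e-02  6.15900e-01  3.02400e-01
  -4.43250e+00  8.20374e+01  4.00000e-04  2.00000e-03]]
[317 173] [277 194]
```

View pics/g3.png

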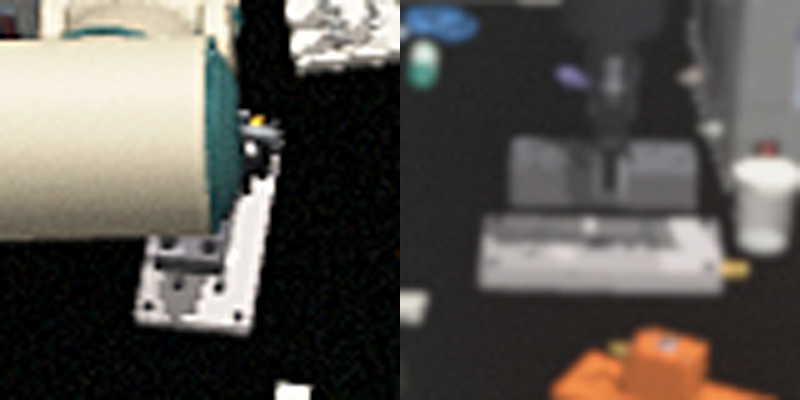

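Side: the chamber spans x 508–697 in the crop and the base 480–724, so they are centred on each other lengthwise. Top: the chamber's pair end shows, with holes at (168,243) and (208,245). I'll overlay model outlines to check the offset.

```bash
python3 - <<'E'
from holes import *
t=load('top3');s=load('side3');t0=load('top0');s0=load('side0')
b=(.5727,.0679,np.radians(-8.2))
ch=(.5727,.0679,np.radians(-8.2)); zc=.060
def panel(d,c,objs,S=8,w=50,h=37):
    x0,y0=c[0]-w//2,c[1]-h//2
    im=cv2.resize(d['img'][y0:y0+h,x0:x0+w,::-1],None,fx=S,fy=S,interpolation=cv2.INTER_CUBIC)
    im=np.clip(im.astype(float)*1.4,0,255).astype(np.uint8)
    for name,p,z,top,col in objs:
        L=np.array(M[name][0]); 
        q=lambda P:np.round(((proj(d,world(p,z,p[2],P))-[x0,y0]+.5)*S-.5)*16).astype(int)
        cv2.polylines(im,[q(L[[1,3,7,5]])],True,col,1,cv2.LINE_AA,4);cv2.polylines(im,[q(L[[0,2,6,4]])],True,col,1,cv2.LINE_AA,4)
        for x,y in H[name]:
            a=np.linspace(0,2*np.pi,24);r=7.25 if name=='chamber' else 6
            cv2.polylines(im,[q(np.c_[x+r*np.cos(a),y+r*np.sin(a),0*a+top]/1e3)],True,col,1,cv2.LINE_AA,4)
    return im
B=('base',b,0,16,(0,200,0));C=('chamber',ch,zc,30,(0,0,255))
ct=np.round(proj(t,[.573,.068,.03])[0]).astype(int)+[0,0];cs=np.round(proj(s,[.573,.068,.04])[0]).astype(int)
im=np.vstack([np.hstack([panel(t0,ct,[B]),panel(s0,cs,[B])]),np.hstack([panel(t,ct,[B,C]),panel(s,cs,[B,C])])])
cv2.imwrite('pics/ov.png',im);print(im.shape)
E
```

```text
(592, 800, 3)
```

View pics/ov.png

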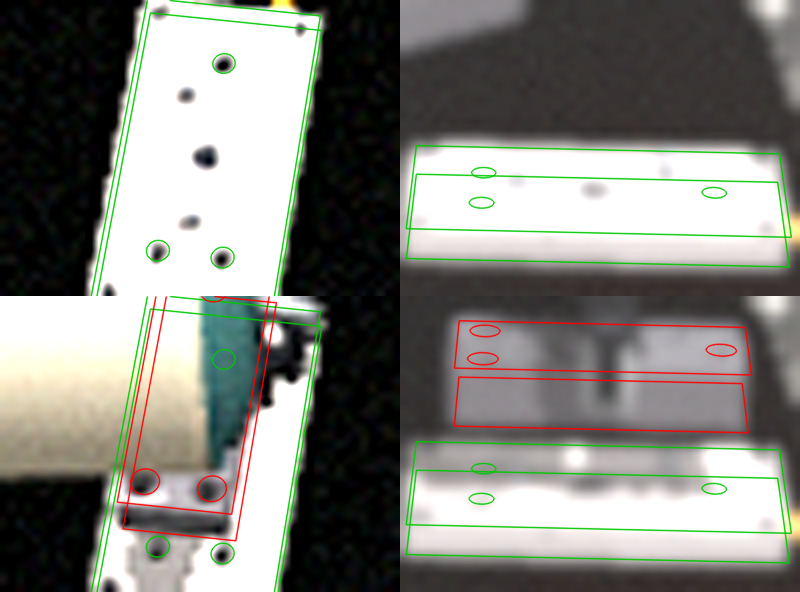

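Base outline and holes agree with the model in the top view. In the side view both parts sit about 0.6 px left of the model by the same amount, so that is camera bias. I'll put numbers on the chamber-versus-base offset.

```bash
python3 - <<'E'
from holes import *
t=load('top3');s=load('side3')
b=(.5727,.0679,np.radians(-8.2))
H['chamber']=H['chamber'][:2];EX['chamber']=[]
for r in(2.2,2.6,3): 
    q,res=dark(t,'chamber',b,.060,30,r); L=np.array([(-57,0,0)])/1e3
    d=(world(q,0,q[2],L)-world(b,0,b[2],L))[0]*1e3
    print('top pair-mid offset mm',d.round(2),'yaw',np.degrees(q[2]).round(1))
g=s['img'].mean(2).astype(np.float32)
def edge(P0,n,dirn):
    # subpixel half-level crossing along image normal through projected pts
    out=[]
    for p in P0:
        k=np.arange(-4,4.01,.05); pts=p+k[:,None]*n
        v=cv2.remap(g,pts[:,:1].astype(np.float32),pts[:,1:].astype(np.float32),cv2.INTER_LINEAR).ravel()
        v=v*dirn; lo,hi=v[:15].mean(),v[-15:].mean(); i=np.argmax(v>(lo+hi)/2); out.append((k[i],round(float(lo)),round(float(hi))))
    return out
for nm,p,z,x,y,zz in(('base',b,0,92,-47,(4,8,12)),('cham',b,.06,70,-29,(8,15,22))):
    for sg in(-1,1):
        P=proj(s,world(p,z,p[2],np.array([(sg*x,y,a) for a in zz])/1e3))
        print(nm,sg,edge(P,np.array([1.,0]),1) if sg<0 else edge(P,np.array([1.,0]),-1))
# vertical: chamber top-back edge & bottom-front edge; base top-back, bottom-front
for nm,p,z,pts,dr in(('base botfront',b,0,[(x,-47,0) for x in(-60,-20,20,60)],-1),('cham botfront',b,.06,[(x,-29,0) for x in(-55,-30,30,55)],-1),
   ('cham topback',b,.06,[(x,29,30) for x in(-60,-45,45,60)],1)):
    print(nm,edge(proj(s,world(p,z,p[2],np.array(pts)/1e3)),np.array([0,1.]),dr))
P=proj(s,world(b,.06,b[2],np.array([(0,0,0),(10,0,0),(0,10,0),(0,0,10)])/1e3));print('px per 10mm',(P[1:]-P[0]).round(2))
E
```

```text
top pair-mid offset mm [-0.22  1.85  0.  ] yaw -10.8
top pair-mid offset mm [1.41 1.62 0.  ] yaw -10.3
top pair-mid offset mm [3.89 1.49 0.  ] yaw -8.8
base -1 [(np.float64(-0.8000000000000114), 38, 153), (np.float64(-0.8500000000000112), 38, 165), (np.float64(-0.8000000000000114), 37, 169)]
base 1 [(np.float64(-0.2000000000000135), -150, -38), (np.float64(-0.2000000000000135), -164, -46), (np.float64(-0.10000000000001386), -170, -78)]
cham -1 [(np.float64(-0.8000000000000114), 36, 101), (np.float64(-0.7500000000000115), 37, 102), (np.float64(-0.8000000000000114), 36, 102)]
cham 1 [(np.float64(-0.2500000000000133), -100, -38), (np.float64(-0.4500000000000126), -102, -40), (np.float64(-0.6000000000000121), -103, -47)]
base botfront [(np.float64(0.2499999999999849), -177, -36), (np.float64(0.34999999999998455), -176, -35), (np.float64(0.499999999999984), -182, -36), (np.float64(0.14999999999998526), -192, -37)]
cham botfront [(np.float64(-4.0), -102, -120), (np.float64(-4.0), -90, -126), (np.float64(-4.0), -102, -118), (np.float64(-4.0), -102, -213)]
cham topback [(np.float64(-0.7000000000000117), 36, 116), (np.float64(0.19999999999998508), 37, 117), (np.float64(-0.35000000000001297), 38, 131), (np.float64(-0.4000000000000128), 38, 121)]
px per 10mm [[ 2.58  0.06]
 [-0.01 -1.05]
 [ 0.07 -2.36]]
```

Side view: the lengthwise offset is only about -0.3 mm. Top view: the chamber is about 1.6 mm too far in +y. I'll correct that and lower to just above the pin tips.

Call:
step_arm(
  increments=[
    {"grip":0.5,"delta_pos":[0,-0.0013,-0.01],"twist":0},
    {"grip":0.5,"delta_pos":[0,0,-0.01],"twist":0},
    {"grip":0.5,"delta_pos":[0,0,-0.005],"twist":0},
    {"grip":0.5,"delta_pos":[0,0,0],"twist":0},
    {"grip":0.5,"delta_pos":[0,0,0],"twist":0},
    {"grip":0.5,"delta_pos":[0,0,0],"twist":0},
  ],
)

```text
clock: 5.38
position: [0.5737, 0.0668, 0.0402]
ee_rot: [0.705, 0.049, 0.705, -0.049]
contact_force: [0.4, -0.3, -3.9]
width: 0.0569
```

```bash
python3 - <<'E'
from holes import *
t=snap('top','top4');s=snap('side','side4');st=manip.get_state();print(st['position'],st['contact_force'],st['moment'])
b=(.5727,.0679,np.radians(-8.2)); zc=.035
H['chamber']=H['chamber'][:2];EX['chamber']=[]
for r in(2.2,2.6,3): 
    q,res=dark(t,'chamber',b,zc,30,r); L=np.array([(-57,0,0)])/1e3
    print('pair-mid offset mm',((world(q,0,q[2],L)-world(b,0,b[2],L))[0]*1e3).round(2),'yaw',np.degrees(q[2]).round(1))
S=10
def panel(d,c,objs,w,h):
    x0,y0=c[0]-w//2,c[1]-h//2
    im=cv2.resize(d['img'][y0:y0+h,x0:x0+w,::-1],None,fx=S,fy=S,interpolation=cv2.INTER_CUBIC)
    im2=im.copy()
    for name,p,z,top,col in objs:
        L=np.array(M[name][0]); 
        q=lambda P:np.round(((proj(d,world(p,z,p[2],P))-[x0,y0]+.5)*S-.5)*16).astype(int)
        cv2.polylines(im,[q(L[[1,3,7,5]])],True,col,1,cv2.LINE_AA,4);cv2.polylines(im,[q(L[[0,2,6,4]])],True,col,1,cv2.LINE_AA,4)
        for x,y in H[name]:
            a=np.linspace(0,2*np.pi,24);r=7.25 if name=='chamber' else 6
            cv2.polylines(im,[q(np.c_[x+r*np.cos(a),y+r*np.sin(a),0*a+top]/1e3)],True,col,1,cv2.LINE_AA,4)
    return np.vstack([im,im2])
B=('base',b,0,16,(0,200,0));C=('chamber',b,zc,30,(0,0,255))
ct=np.round(proj(t,world(b,.03,b[2],[(-.06,0,0)]))[0]).astype(int);cs=np.round(proj(s,[.573,.068,.03])[0]).astype(int)
cv2.imwrite('pics/ov2.png',np.hstack([panel(t,ct,[B,C],30,30),panel(s,cs,[B,C],50,30)]))
E
```

```text
[0.5739565  0.06679426 0.04060266] [ 0.79991474  0.14328091 -4.22599135] [-0.02333579  0.00064174  0.05142799]
pair-mid offset mm [-2.16 -0.3   0.  ] yaw -9.4
pair-mid offset mm [-1.93 -0.83  0.  ] yaw -10.0
pair-mid offset mm [-2.65 -1.06  0.  ] yaw -15.3
```

View pics/ov2.png

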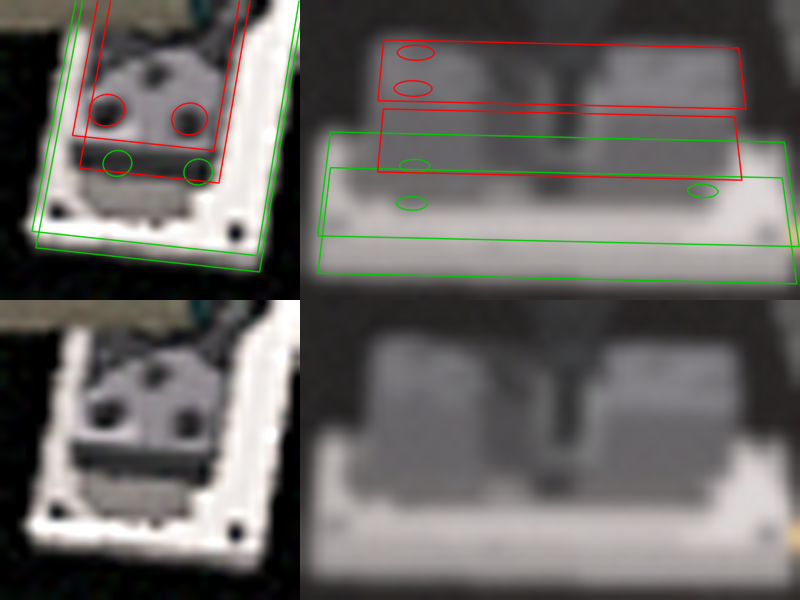

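Chamber holes at (105,412) and (189,422) in the crop are within about 1 mm of the target, perhaps 0.7 mm short in x; yaw looks right. I'll nudge and lower onto the pin tapers, watching the forces.

Call:
step_arm(
  increments=[
    {"grip":0.5,"delta_pos":[0.0007,0,-0.002],"twist":0},
    {"grip":0.5,"delta_pos":[0,0,-0.002],"twist":0},
    {"grip":0.5,"delta_pos":[0,0,-0.002],"twist":0},
    {"grip":0.5,"delta_pos":[0,0,-0.001],"twist":0},
    {"grip":0.5,"delta_pos":[0,0,-0.001],"twist":0},
    {"grip":0.5,"delta_pos":[0,0,0],"twist":0},
  ],
)

```text
clock: 5.98
position: [0.5741, 0.0668, 0.032]
ee_rot: [0.705, 0.049, 0.706, -0.049]
contact_force: [-0.6, 0.0, -3.7]
width: 0.0569
```

```bash
python3 -c "
from h import *
s=manip.get_state();print(s['position'],s['contact_force'],s['moment'])"
```

```text
[0.57406667 0.06680185 0.03202217] [-0.59916427  0.04800193 -3.71841082] [-0.0300978   0.00305369  0.03885596]
```

Call:
step_arm(
  increments=[
    {"grip":0.5,"delta_pos":[0,0,-0.001],"twist":0},
    {"grip":0.5,"delta_pos":[0,0,-0.001],"twist":0},
    {"grip":0.5,"delta_pos":[0,0,-0.001],"twist":0},
    {"grip":0.5,"delta_pos":[0,0,-0.001],"twist":0},
    {"grip":0.5,"delta_pos":[0,0,0],"twist":0},
  ],
)

```text
clock: 6.4
position: [0.5741, 0.0668, 0.0281]
ee_rot: [0.705, 0.049, 0.706, -0.049]
contact_force: [-0.1, 0.1, -3.7]
width: 0.0568
```

```bash
python3 -c "
from h import *
s=manip.get_state();print(s['position'],s['contact_force'],s['moment'])"
```

```text
[0.57409249 0.0668108  0.02807152] [-0.10139561  0.08004366 -3.65821981] [-0.00762722 -0.00994992  0.008187  ]
```

Call:
step_arm(
  increments=[
    {"grip":0.5,"delta_pos":[0,0,-0.001],"twist":0},
    {"grip":0.5,"delta_pos":[0,0,-0.001],"twist":0},
    {"grip":0.5,"delta_pos":[0,0,-0.001],"twist":0},
    {"grip":0.5,"delta_pos":[0,0,-0.001],"twist":0},
    {"grip":0.5,"delta_pos":[0,0,-0.0005],"twist":0},
    {"grip":0.5,"delta_pos":[0,0,0],"twist":0},
  ],
)

```text
clock: 6.9
position: [0.5742, 0.0668, 0.0236]
ee_rot: [0.705, 0.049, 0.706, -0.049]
contact_force: [-0.0, -0.8, -3.8]
width: 0.0569
```

```bash
python3 -c "
from h import *
s=manip.get_state();print(s['position'],s['contact_force'],s['moment'])"
```

```text
[0.57415591 0.06679242 0.02364991] [-0.04113838 -0.81110146 -3.7618552 ] [ 0.02250453 -0.00483571  0.00824619]
```

Call:
step_arm(
  increments=[
    {"grip":0.5,"delta_pos":[0,0,-0.0005],"twist":0},
    {"grip":0.5,"delta_pos":[0,0,-0.0005],"twist":0},
    {"grip":0.5,"delta_pos":[0,0,-0.0005],"twist":0},
    {"grip":0.5,"delta_pos":[0,0,0],"twist":0},
  ],
)

```text
clock: 7.23
position: [0.5743, 0.0668, 0.0225]
ee_rot: [0.705, 0.049, 0.705, -0.049]
contact_force: [-0.5, 0.4, -3.1]
width: 0.0567
```

Call:
step_arm(
  increments=[
    {"grip":0.5,"delta_pos":[0,0,-0.0005],"twist":0},
    {"grip":0.5,"delta_pos":[0,0,0],"twist":0},
  ],
)

```text
clock: 7.4
position: [0.5743, 0.0668, 0.0225]
ee_rot: [0.706, 0.049, 0.705, -0.049]
contact_force: [-2.4, 0.2, 3.3]
width: 0.0569
```

Contact starts exactly at the expected seat height (0.0225). One more small push, then release slowly.

Call:
step_arm(
  increments=[
    {"grip":0.5,"delta_pos":[0,0,-0.0005],"twist":0},
    {"grip":0.5,"delta_pos":[0,0,0],"twist":0},
    {"grip":0.75,"delta_pos":[0,0,0],"twist":0},
    {"grip":0.85,"delta_pos":[0,0,0],"twist":0},
    {"grip":1,"delta_pos":[0,0,0],"twist":0},
    {"grip":1,"delta_pos":[0,0,0],"twist":0},
    {"grip":1,"delta_pos":[0,0,0],"twist":0},
    {"grip":1,"delta_pos":[0,0,0],"twist":0},
  ],
)

```text
clock: 8.07
position: [0.5743, 0.0668, 0.0212]
ee_rot: [0.705, 0.049, 0.705, -0.049]
contact_force: [-1.8, -0.1, -0.2]
width: 0.0855
```

Call:
step_arm(
  increments=[
    {"grip":1,"delta_pos":[0,0,0.01],"twist":0},
    {"grip":1,"delta_pos":[0,0,0.02],"twist":0},
    {"grip":1,"delta_pos":[0,0,0.03],"twist":0},
    {"grip":1,"delta_pos":[0,0,0.04],"twist":0},
    {"grip":1,"delta_pos":[0,0,0.04],"twist":0},
    {"grip":1,"delta_pos":[0,0,0],"twist":0},
  ],
)

```text
clock: 8.57
position: [0.5796, 0.0669, 0.1705]
ee_rot: [0.711, 0.05, 0.699, -0.049]
contact_force: [1.6, -0.2, 0.5]
width: 0.0857
```

Call:
step_arm(
  increments=[
    {"grip":1,"delta_pos":[-0.0115,-0.0356,0],"twist":1.6},
    {"grip":1,"delta_pos":[-0.0115,-0.0356,0],"twist":1.6},
    {"grip":1,"delta_pos":[-0.0115,-0.0356,0],"twist":1.6},
    {"grip":1,"delta_pos":[-0.0115,-0.0356,0],"twist":1.6},
    {"grip":1,"delta_pos":[-0.0115,-0.0356,0],"twist":1.6},
    {"grip":1,"delta_pos":[-0.0115,-0.0356,0],"twist":1.6},
    {"grip":1,"delta_pos":[-0.0115,-0.0356,0],"twist":1.6},
    {"grip":1,"delta_pos":[-0.0115,-0.0356,0],"twist":1.6},
    {"grip":1,"delta_pos":[-0.0115,-0.0356,0],"twist":1.6},
    {"grip":1,"delta_pos":[-0.0115,-0.0356,0],"twist":1.6},
  ],
)

```text
clock: 9.4
position: [0.4585, -0.2909, 0.162]
ee_rot: [0.706, -0.05, 0.705, 0.05]
contact_force: [0.9, -0.1, -0.5]
width: 0.0854
```

Call:
step_arm(
  increments=[
    {"grip":1,"delta_pos":[0,0,-0.03],"twist":0},
    {"grip":1,"delta_pos":[0,0,-0.03],"twist":0},
    {"grip":1,"delta_pos":[0,0,-0.02],"twist":0},
    {"grip":1,"delta_pos":[0,0,0],"twist":0},
    {"grip":1,"delta_pos":[0,0,0],"twist":0},
    {"grip":1,"delta_pos":[0,0,0],"twist":0},
  ],
)

```text
clock: 9.9
position: [0.4603, -0.2898, 0.0828]
ee_rot: [0.706, -0.05, 0.705, 0.049]
contact_force: [-0.1, 0.3, 0.1]
width: 0.0856
```

```bash
python3 - <<'E'
from holes import *
t=snap('top','top5');s=snap('side','side5')
for i in range(2): manip.get_image('side')
st=manip.get_state();print(st['position'],st['ee_rot'])
q,r=dark(t,'chamber',(.5727,.0679,np.radians(-8.2)),.016,30);print('chamber seated',np.round([q[0]*1e3,q[1]*1e3,np.degrees(q[2])],2),r.tolist())
EX['chamber']=[]
q,r=dark(t,'chamber',(.5727,.0679,np.radians(-8.2)),.016,30);print('3 holes',np.round([q[0]*1e3,q[1]*1e3,np.degrees(q[2])],2),r.tolist())
f=lambda d,P,w=40:(lambda c:cv2.resize(d['img'][c[1]-w:c[1]+w,c[0]-w:c[0]+w,::-1],(400,400),interpolation=cv2.INTER_CUBIC))(np.round(proj(d,P)[0]).astype(int))
cv2.imwrite('pics/g5.png',np.hstack([f(t,[.573,.068,.03],30),f(s,[.46,-.288,.05])]))
E
```

```text
[ 0.46026171 -0.28967067  0.08289585] [ 0.70616841 -0.05031499  0.70456227  0.04885278]
chamber seated [564.73  68.6    1.33] [[6.8, 12.2], [-0.5, -12.8], [-16.7, 1.2], [10.4, -0.6]]
3 holes [561.27  68.82   1.44] [[10.3, 12.0], [2.9, -12.9], [-13.2, 0.9]]
```

View pics/g5.png

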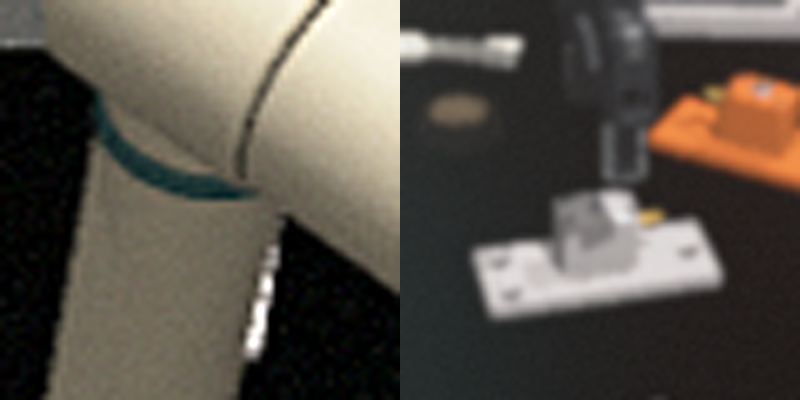

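The arm hides the chamber from above for now. In the side view the fingers are above the port block, around (625,150) against the block at (595,230). I'll descend and grip the block.

Call:
step_arm(
  increments=[
    {"grip":1,"delta_pos":[0,0,-0.025],"twist":0},
    {"grip":1,"delta_pos":[0,0,-0.02],"twist":0},
    {"grip":1,"delta_pos":[0,0,-0.012],"twist":0},
    {"grip":1,"delta_pos":[0,0,-0.006],"twist":0},
    {"grip":1,"delta_pos":[0,0,-0.004],"twist":0},
    {"grip":1,"delta_pos":[0,0,0],"twist":0},
    {"grip":1,"delta_pos":[0,0,0],"twist":0},
  ],
)

```text
clock: 10.68
position: [0.4599, -0.2896, 0.015]
ee_rot: [0.706, -0.05, 0.705, 0.049]
contact_force: [-0.8, -0.6, 0.9]
width: 0.0852
```

Call:
step_arm(
  increments=[
    {"grip":0.5,"delta_pos":[0,0,0],"twist":0},
    {"grip":0.4,"delta_pos":[0,0,0],"twist":0},
    {"grip":0.3,"delta_pos":[0,0,0],"twist":0},
    {"grip":0.2,"delta_pos":[0,0,0],"twist":0},
    {"grip":0.2,"delta_pos":[0,0,0],"twist":0},
    {"grip":0.2,"delta_pos":[0,0,0],"twist":0},
    {"grip":0.2,"delta_pos":[0,0,0],"twist":0},
    {"grip":0.2,"delta_pos":[0,0,0],"twist":0},
    {"grip":0.2,"delta_pos":[0,0,0],"twist":0},
  ],
  force=60,
)

```text
clock: 11.43
position: [0.4596, -0.2894, 0.0148]
ee_rot: [0.706, -0.05, 0.705, 0.049]
contact_force: [-0.4, 0.2, 5.4]
width: 0.029
```

```bash
python3 - <<'E'
from holes import *
from scipy.spatial.transform import Rotation as Ro
for i in range(3): s=snap('side','side6')
t=snap('top','top6')
st=manip.get_state();w,x,y,z=st['ee_rot'];m=Ro.from_quat([x,y,z,w]).as_matrix()
print(st['position'],st['contact_force'],st['width'],np.degrees(np.arctan2(m[1,1],m[0,1])))
th=(90,80);c=proj(s,[.459,-.289,.02])[0]
for n,d in(('before',load('side5')),('after',s)):
    p=obs(d,c,30,80); print(n,p[0].sum()/64)
E
```

```text
[ 0.45959129 -0.28934532  0.01482571] [-0.42810846 -0.23746302  5.37180314] 0.029270339617007812 98.00854214783976
before 845.421875
after 740.515625
```

Block gripped (width 29 mm, yaw 98.0°). Lift and carry it over the fixture, high first.

Call:
step_arm(
  increments=[
    {"grip":0.2,"delta_pos":[0,0,0.01],"twist":0},
    {"grip":0.2,"delta_pos":[0,0,0.02],"twist":0},
    {"grip":0.2,"delta_pos":[0,0,0.03],"twist":0},
    {"grip":0.2,"delta_pos":[0,0,0.03],"twist":0},
    {"grip":0.2,"delta_pos":[0,0,0.02],"twist":0},
    {"grip":0.2,"delta_pos":[0,0,0.01],"twist":0},
    {"grip":0.2,"delta_pos":[0,0,0],"twist":0},
  ],
)

```text
clock: 12.22
position: [0.4602, -0.29, 0.1364]
ee_rot: [0.706, -0.05, 0.704, 0.048]
contact_force: [-0.7, -0.9, -3.7]
width: 0.0292
```

Call:
step_arm(
  increments=[
    {"grip":0.2,"delta_pos":[0.0114,0.0356,0],"twist":-1.6},
    {"grip":0.2,"delta_pos":[0.0114,0.0356,0],"twist":-1.6},
    {"grip":0.2,"delta_pos":[0.0114,0.0356,0],"twist":-1.6},
    {"grip":0.2,"delta_pos":[0.0114,0.0356,0],"twist":-1.6},
    {"grip":0.2,"delta_pos":[0.0114,0.0356,0],"twist":-1.6},
    {"grip":0.2,"delta_pos":[0.0114,0.0356,0],"twist":-1.6},
    {"grip":0.2,"delta_pos":[0.0114,0.0356,0],"twist":-1.6},
    {"grip":0.2,"delta_pos":[0.0114,0.0356,0],"twist":-1.6},
    {"grip":0.2,"delta_pos":[0.0114,0.0356,0],"twist":-1.6},
    {"grip":0.2,"delta_pos":[0.0114,0.0356,0],"twist":-1.6},
  ],
)

```text
clock: 13.05
position: [0.5719, 0.0686, 0.1319]
ee_rot: [0.704, 0.05, 0.707, -0.05]
contact_force: [1.0, 0.4, -2.8]
width: 0.0291
```

Call:
step_arm(
  increments=[
    {"grip":0.2,"delta_pos":[0,0,0],"twist":0},
    {"grip":0.2,"delta_pos":[0,0,-0.02],"twist":0},
    {"grip":0.2,"delta_pos":[0,0,-0.02],"twist":0},
    {"grip":0.2,"delta_pos":[0,0,-0.005],"twist":0},
    {"grip":0.2,"delta_pos":[0,0,0],"twist":0},
    {"grip":0.2,"delta_pos":[0,0,0],"twist":0},
    {"grip":0.2,"delta_pos":[0,0,0],"twist":0},
  ],
)

```text
clock: 13.63
position: [0.5738, 0.0664, 0.0898]
ee_rot: [0.706, 0.049, 0.705, -0.049]
contact_force: [0.8, -0.0, -2.5]
width: 0.0292
```

```bash
cat > look.py <<'E'
from holes import *
from scipy.spatial.transform import Rotation as Ro
import sys
zc=float(sys.argv[1]);tag=sys.argv[2]
for i in range(4): s=snap('side','s'+tag)
t=snap('top','t'+tag)
st=manip.get_state();w,x,y,z=st['ee_rot'];m=Ro.from_quat([x,y,z,w]).as_matrix()
print(st['clock'],st['position'],st['contact_force'],st['width'],np.degrees(np.arctan2(m[1,1],m[0,1])),m[2].round(4))
b=(.5727,.0679,np.radians(-8.2)); S=10
def panel(d,c,objs,w,h):
    x0,y0=c[0]-w//2,c[1]-h//2
    im=cv2.resize(d['img'][y0:y0+h,x0:x0+w,::-1],None,fx=S,fy=S,interpolation=cv2.INTER_CUBIC); im2=im.copy()
    for name,p,z,top,col in objs:
        L=np.array(M[name][0]); 
        q=lambda P:np.round(((proj(d,world(p,z,p[2],P))-[x0,y0]+.5)*S-.5)*16).astype(int)
        cv2.polylines(im,[q(L[[1,3,7,5]])],True,col,1,cv2.LINE_AA,4);cv2.polylines(im,[q(L[[0,2,6,4]])],True,col,1,cv2.LINE_AA,4)
        for x,y in H[name][:3]:
            a=np.linspace(0,2*np.pi,24)
            cv2.polylines(im,[q(np.c_[x+7.25*np.cos(a),y+7.25*np.sin(a),0*a+top]/1e3)],True,col,1,cv2.LINE_AA,4)
    return np.vstack([im,im2])
O=[('base',b,0,16,(0,200,0)),('chamber',b,.016,30,(0,0,255)),('cover',b,zc,8,(255,0,0))]
ct=np.round(proj(t,world(b,.06,b[2],[(-.05,0,0)]))[0]).astype(int);cs=np.round(proj(s,[.573,.068,.05])[0]).astype(int)
cv2.imwrite(f'pics/ov{tag}.png',np.hstack([panel(t,ct,O,30,30),panel(s,cs,O,50,30)]))
g=s['img'].mean(2).astype(np.float32)
for nm,p,z,x,y,zz in(('base',b,0,92,-47,(4,8)),('cham',b,.016,70,-29,(6,14,22)),('cover',b,zc,70,-29,(2,4,6))):
    for sg in(-1,1):
        o=[]
        for P in proj(s,world(p,z,p[2],np.array([(sg*x,y,a) for a in zz])/1e3)):
            k=np.arange(-4,4.01,.05);v=cv2.remap(g,(P[0]+k).astype(np.float32)[None],np.full((1,len(k)),P[1],np.float32),cv2.INTER_LINEAR).ravel()*-sg
            o.append(round(float(k[np.argmax(v>(v[:15].mean()+v[-15:].mean())/2)]),2))
        print(nm,sg,o)
H['cover']=H['cover'][:2]
for r in(2.2,2.6,3.0):
    q,res=dark(t,'cover',b,zc,8,r); L=np.array([(-57,0,0)])/1e3
    print('cover pair-mid offset',((world(q,0,q[2],L)-world(b,0,b[2],L))[0]*1e3).round(2),np.degrees(q[2]).round(1))
E
python3 look.py .075 7
```

```text
13.8833 [0.57375971 0.06663109 0.09015766] [-0.10622896 -0.26237671 -1.97734008] 0.029310794019440953 81.99932221569985 [-1.0e+00  3.0e-04  1.6e-03]
base -1 [-0.85, -0.9]
base 1 [-0.25, -0.2]
cham -1 [-4.0, -4.0, -4.0]
cham 1 [-4.0, -4.0, -4.0]
cover -1 [-0.25, -0.3, -0.35]
cover 1 [0.15, 0.15, 0.1]
cover pair-mid offset [-2.05  0.66  0.  ] 11.9
cover pair-mid offset [-1.97  1.27  0.  ] 17.9
cover pair-mid offset [-2.98  1.14  0.  ] 26.4
```

View pics/ov7.png

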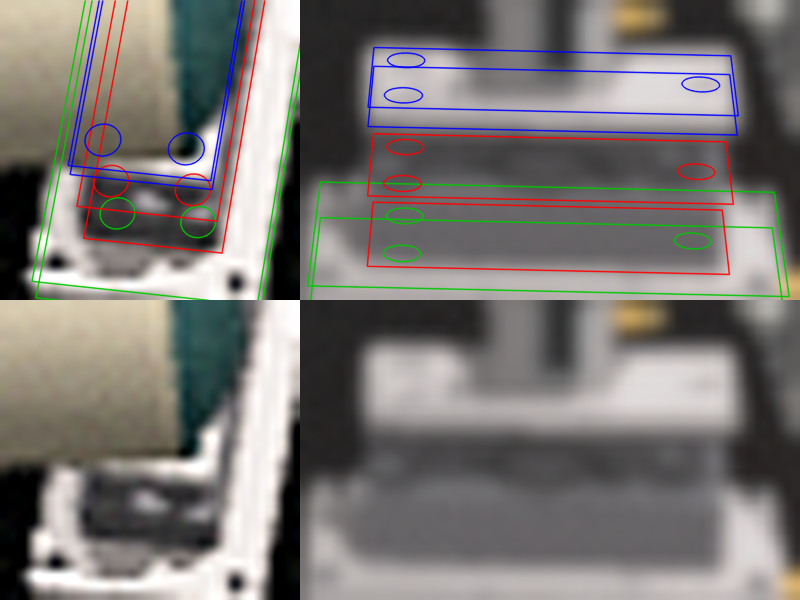

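The chamber sits square on the base. The cover hangs level above it, white band at x 362–740 in the crop, about 1.3–1.8 mm too far in +x by the side view and good in y. I'll correct x by 1 mm and lower to the final height, then re-measure.

Call:
step_arm(
  increments=[
    {"grip":0.2,"delta_pos":[-0.001,0.0003,-0.004],"twist":0},
    {"grip":0.2,"delta_pos":[0,0,-0.004],"twist":0},
    {"grip":0.2,"delta_pos":[0,0,-0.004],"twist":0},
    {"grip":0.2,"delta_pos":[0,0,-0.0023],"twist":0},
    {"grip":0.2,"delta_pos":[0,0,0],"twist":0},
    {"grip":0.2,"delta_pos":[0,0,0],"twist":0},
    {"grip":0.2,"delta_pos":[0,0,0],"twist":0},
    {"grip":0.2,"delta_pos":[0,0,0],"twist":0},
  ],
)

```text
clock: 14.55
position: [0.5725, 0.0671, 0.0752]
ee_rot: [0.706, 0.049, 0.705, -0.049]
contact_force: [0.3, -0.4, -3.1]
width: 0.029
```

```bash
python3 look.py .061 8; python3 - <<'E'
from fit import *
b=(.5727,.0679,np.radians(-8.2))
def ed(d,pts,sg):
    g=d['img'].mean(2).astype(np.float32);o=[]
    for P in proj(d,world(b,0,b[2],np.array(pts)/1e3)):
        k=np.arange(-3,3.01,.05);v=cv2.remap(g,(P[0]+k).astype(np.float32)[None],np.full((1,len(k)),P[1],np.float32),cv2.INTER_LINEAR).ravel()*-sg
        o.append(round(float(k[np.argmax(v>(v[:12].mean()+v[-12:].mean())/2)]),2))
    return o
for n in('s7','s8','side6'):
    d=load(n)
    for sg in(-1,1): print(n,sg,'chamber topface edge',ed(d,[(sg*70,y,46) for y in(-5,5,15)],sg),'base',ed(d,[(sg*92,-47,z) for z in(3,6,9,12)],sg))
# top view: base/cover right (-y) edge
E
```

```text
14.8 [0.57236929 0.06709887 0.07515406] [ 0.74750859  1.63498581 -2.60529391] 0.02929714514680343 82.01179399595799 [-1.e+00  1.e-04  3.e-04]
base -1 [-0.85, -0.9]
base 1 [-0.25, -0.2]
cham -1 [-4.0, -4.0, -4.0]
cham 1 [-4.0, -4.0, -4.0]
cover -1 [-0.85, -0.85, -0.85]
cover 1 [-0.05, -0.05, -0.1]
cover pair-mid offset [0.38 0.25 0.  ] -14.9
cover pair-mid offset [2.72 0.31 0.  ] -23.6
cover pair-mid offset [3.96 0.33 0.  ] -29.7
s7 -1 chamber topface edge [-1.35, -0.8, -0.65] base [-0.8, -0.8, -0.85, -0.8]
s7 1 chamber topface edge [0.45, 0.35, 0.3] base [-0.2, -0.2, -0.25, -0.25]
s8 -1 chamber topface edge [-0.85, -1.05, -1.15] base [-0.8, -0.8, -0.85, -0.8]
s8 1 chamber topface edge [0.7, 0.6, 0.75] base [-0.2, -0.2, -0.25, -0.2]
side6 -1 chamber topface edge [-0.15, -1.45, -1.85] base [0.3, 0.1, 0.1, 0.2]
side6 1 chamber topface edge [0.1, -0.15, -0.25] base [-0.2, -0.25, -0.25, -0.2]
```

View pics/ov8.png

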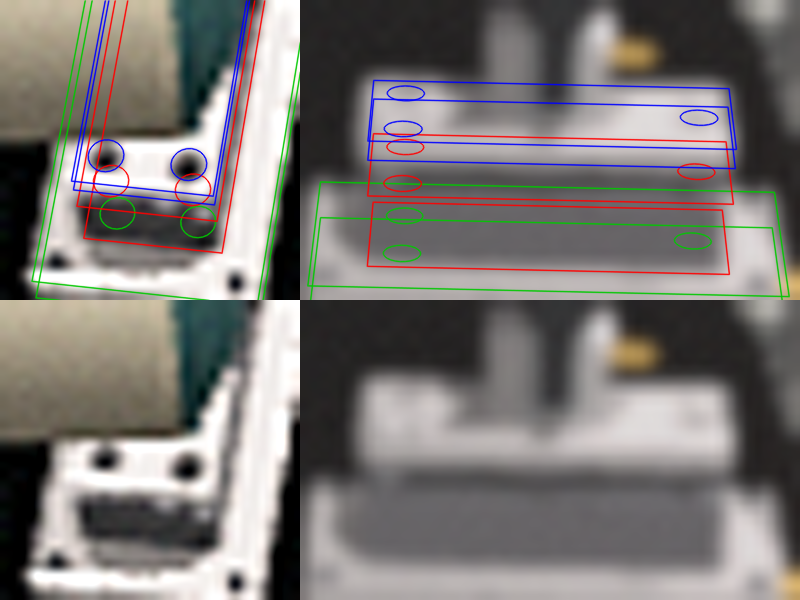

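The cover now sits at -0.45 px in the side view against base -0.55 px (about 0.4 mm). The gripper's jaw-axis position and yaw match the seated chamber's to about 0.1 mm and 0.03°, and the tool is level. It hangs 0.6 mm low, so I'll raise it slightly and settle.

Call:
step_arm(
  increments=[
    {"grip":0.2,"delta_pos":[0,0,0.0006],"twist":0},
    {"grip":0.2,"delta_pos":[0,0,0],"twist":0},
    {"grip":0.2,"delta_pos":[0,0,0],"twist":0},
    {"grip":0.2,"delta_pos":[0,0,0],"twist":0},
    {"grip":0.2,"delta_pos":[0,0,0],"twist":0},
    {"grip":0.2,"delta_pos":[0,0,0],"twist":0},
  ],
)

```text
clock: 15.3
position: [0.5723, 0.0671, 0.0756]
ee_rot: [0.705, 0.049, 0.705, -0.049]
contact_force: [-0.2, 0.9, -3.8]
width: 0.0294
```

```bash
python3 look.py .061 9; python3 -c "
from rig import manip
print(manip.sign_off())"
```

```text
15.55 [0.57227477 0.06709874 0.07561947] [ 0.72005351 -0.22215875 -3.47329734] 0.029251240364697235 82.01641523081825 [-1.e+00  1.e-04 -0.e+00]
base -1 [-0.85, -0.85]
base 1 [-0.25, -0.2]
cham -1 [-4.0, -4.0, -4.0]
cham 1 [-4.0, -4.0, -4.0]
cover -1 [-0.85, -0.85, -0.95]
cover 1 [-0.05, -0.05, -0.1]
cover pair-mid offset [1.12 0.55 0.  ] -15.7
cover pair-mid offset [2.81 0.5  0.  ] -21.8
cover pair-mid offset [5.54 0.62 0.  ] -20.7
the job is handed in; nothing more can be done
None
```

The chamber block is on both dowel pins and released. The gripper is holding the cover by its port block about 15 mm above it, and I handed the job in at 15.6 s.

**Chamber:** It slid down the pins with almost no side force. Contact came at the expected seat height, with the tool at 22.5 mm against about 22.5 mm expected. After I let go, the pictures showed it sitting square on the base.

**Cover, last checks:**
- **Height:** the tool is at 75.6 mm, which puts the cover's underside about 60.8 mm above the bench; the target is 61 mm.
- **Level and yaw:** the tool is level, and its yaw is 82.02° against 82.04° when it seated the chamber.
- **Across the plate:** it agrees with the seated chamber to about 0.1 mm, going by the gripper's position.
- **Along the plate:** the side view puts it about 0.3 mm from the base.
- **Force:** it carries only the cover's weight, with no sign of touching the chamber.

**Checks that failed or disagreed:**
- **Cover holes from above:** the numeric measurement was unusable, with poor yaw and offsets from 1 to 5.5 mm depending on the settings. By eye, the two visible cover holes looked about 1 mm off along the length, so the lengthwise position could be off by up to about 1 mm.
- **Hole c:** the arm hid the single-hole end from above, so I did not see it directly.
- **Seated chamber:** its outline could not be measured numerically in the side view. Its seating rests on the height, the forces and what the pictures showed.

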